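# Hang the tea-light carrier on the display stand

## Task

With the carrier still standing on the table, push the stand's two-pronged hanger round from its parked position until it reaches its stop. Then lift the tea-light carrier by its handle and hang the handle's top bar in the dips of both prongs, lowering it gently onto them rather than dropping it, so that it hangs level and still with both tea lights standing in its tray. Leave the pepper mill, the cheese and the jam bowl alone.

Things in the scene. Friction and masses are not known exactly. Their poses are not given: they have to be found in the camera images.
- stand: display stand, fixed to the table: square wooden foot 130 x 130 x 18 mm, upright steel post 16 mm thick, the hanger turns on top of the post. Origin: centre of the foot's underside, on the post axis. At yaw 0 its x axis points away from the robot.
- hanger (a joint): angle of the steel hanger about the vertical post axis, in rad. 0 = parked, prongs point along the stand's -x (roughly towards the robot); grows counter-clockwise seen from above; 1.571 = the stop, prongs point along the stand's -y (roughly to the robot's right). Starts between 0 and 0.35. Stiff hinge (0.2 Nm friction): it stays where it is left.
- hanger_hinge (a point): point on the post axis, 210 mm above the table, turning with the hanger. In its frame (x, z in mm) two 8 mm wires at y = +34 and -34 (60 free between) run out along -x: level at z 0 from x -24 to -88, dip to z -12 from x -103 to -127, rise to upturned tips at x -141, z 18 (wire top 22). Nothing on the stand rises higher than the tips.
- hook_seat (a point): midway between the dips of the two prongs, where the axis of the carrier's top bar lies when hung (115 mm out from the post axis, 206 mm above the table). Axes turn with the hanger: -x points outward along the prongs to the tips, y across both prongs (the hung bar lies along y), z up.
- carrier: loose tea-light carrier, 0.2 kg without the lights: wooden tray 160 x 82 mm, 22 mm high with a floor 8 mm thick, and a stiff handle of 8 mm wire standing up over the tray's length in the plane y = 0, at x = -85 and +85 mm, narrowing from 112 mm height to a level top bar. Origin: centre of the tray's underside; x along the tray and the bar, z up.
- carrier_bar (a point): middle of the handle's top bar axis, 150 mm above the tray's underside. The bar runs along the carrier's x, straight from -62 to +62 mm, a flat strip 14 mm wide and 8 mm high, with a round wooden sleeve 20 mm thick from -16 to +16 mm to grip. About 78 mm of free height between the bar and the tea lights.
- tealight_1: loose tea-light glass, 60 mm wide, 64 mm high, 0.16 kg, standing in the tray at about x = +34 mm. Origin: centre of its underside.
- tealight_2: the same, standing in the tray at about x = -34 mm.
- pepper_mill: bystander: wooden pepper mill, 53 mm wide, 155 mm high. Origin: centre of underside.
- cheese_round: bystander: small round waxed cheese, 68 mm wide, 40 mm high. Origin: centre of underside.
- jam_bowl: bystander: white bowl of jam, 141 mm wide, 64 mm high. Origin: centre of underside.
There are look-alikes about, which are no part of the job. What is shaped like the tealight_1 but brown, green or turquoise is not meant.

How it is judged:
On the way:
1. the hanger is pushed round to its stop (within 0.12 rad) while the carrier still stands on the table (value of joint hanger above 1.45 rad and height (world z) of carrier below 0.01 m and distance of carrier from where it was at the start of the episode below 0.03 m), for 0.2 s.
At the end, for the whole second after the job is handed in: The hanger stands within 0.17 rad of its stop; the carrier's top bar lies in the dips of both prongs (bar middle within 15 mm along the prongs, 25 mm across and 6 mm in height of the seat point); the carrier hangs level within 0.12 rad and still, with both tea lights standing in the tray (value of joint hanger above 1.4 rad and x of carrier_bar in the frame of hook_seat between -0.015 and 0.015 m and y of carrier_bar in the frame of hook_seat between -0.025 and 0.025 m and z of carrier_bar in the frame of hook_seat between -0.006 and 0.006 m and angle between carrier's own z axis and vertical below 0.12 rad and linear speed of carrier below 0.05 m/s and angular speed of carrier below 0.5 rad/s and y of tealight_1 in the frame of carrier between -0.02 and 0.02 m and z of tealight_1 in the frame of carrier between -0.002 and 0.02 m and angle between each of tealight_1, tealight_2's own z axis and vertical below 0.2 rad and y of tealight_2 in the frame of carrier between -0.02 and 0.02 m and z of tealight_2 in the frame of carrier between -0.002 and 0.02 m); the robot touches nothing.
It fails at once if a bystander is moved by more than 20 mm or tipped (distance of any of pepper_mill, cheese_round, jam_bowl from where it was at the start of the episode above 0.02 m or angle between any of pepper_mill, cheese_round, jam_bowl's own z axis and vertical above 0.3 rad).
It fails at once if a tea light tips over or the carrier tilts by more than 0.6 rad (angle between any of carrier, tealight_1, tealight_2's own z axis and vertical above 0.6 rad).
It fails at once if the carrier is rammed against the hanger (over 80 N) (contact force between carrier and hanger above 80 N).
It fails at once if the carrier is dropped onto the hanger (faster than 0.5 m/s with the bar within 30 mm of the seat) (distance between carrier_bar and hook_seat below 0.03 m and linear speed of carrier above 0.5 m/s).
It also fails if it takes over 67 s, if anything falls off the work surface, if the arm or the gripper's body presses on something with over 40 N, if the wrist force passes 120 N, or if a joint passes its speed limit or range.

## Robot

A 6-joint arm with a two-finger parallel gripper is mounted at the origin on a cart in front of the work surface, level with it; the furniture and walls round the work are solid. World frame = base frame: x ahead of the robot, y to its left, z up, the work surface at z = 0. Lengths are in m, angles in rad, forces in N, time in s.
With the tool pointing down it reaches from about 0.35 to 0.85 m from the base axis. Payload 8.1 kg.
Tool frame: the origin (TCP) lies on the mounting face of the last link; the fingertips stand 186 mm ahead of it and the grasp point (between the pads) lies 167 mm ahead of it; z points along the fingers, y is the direction in which the jaws open and shut (so a half turn about z gives the same grasp; the last joint's range is limited). The gripper opens to 93 mm and grips with 3 to 60 N. Pads are 15 mm wide; open, the fingers measure 128 mm over their backs; the gripper's body (75 mm by 188 mm) begins 65 mm behind the grasp point.
Start: joints at [-1.423, 0.13, 1.488, -0, 1.523, -0.085], TCP at [0.138, -0.584, 0.405] pointing down, gripper open.
Joint ranges: [-2.96, 2.96], [-0.89, 2.26], [0.02, 2.5], [-1.34, 4.48], [0, 2.73], [-2.66, 2.66]. Speed limits (rad/s): [2.39, 2.39, 2.79, 3.14, 3.14, 3.14].

## Interface

Orientations are given as a rotation vector (axis times angle).
In Python, from plant import robot, read_camera, spotter gives the robot as it stands.
- The arm moves only by the tool arm_command, never from a script. Its arguments are lists of equal length, an entry for each row: "xyz": the shift along the world's x, y, z in cm, a list of three; "turn": the turn, a rotation vector about the world's x, y, z in rad, a list of three. A call has 1 to 12 rows; each row shifts and turns the commanded pose from where the row before left it; what a row does not reach is not made up. A row lasts 1/8 s, in which the tool goes at most 62.5 mm and 10.7 degrees, less where a joint would pass 70% of its speed; a pose out of reach is approached as far as the arm can. A call is refused whole if a number of a shift passes 6.25 or a number of a turn 0.188, either way. A call with a gripper value outside its range is refused whole. "gripper" is the finger opening in cm, from 0 to 9.3, set as the call begins (left out, the last holds). The fingers move at their own pace and stop on an object; "force" is the grip in N (left out, the last holds). Time passes only in rows, so rows that do not move let the fingers close. It gives the time, the measured TCP pose, the force and the opening at its end, in the units of the state.
- robot.read_state(): the state, without advancing time (a new reading comes with each control period).
- read_camera(name): name is "scene" or "side" or "wrist"; returns a dict with "frame" (400x640x3 uint8, red, green, blue), "z_map" (400x640 float32, m along the optical axis (not along the pixel's ray), 0 where there is no reading), "fx", "fy", "cx", "cy" (pixels), "eye" and "orientation" of the camera in the world. Camera axes: x right, y down, z forward; pixel columns grow to the right and rows downward; lengths in m; the calibration is good to about 2 mm. A picture is of the moment at which its call begins.
- robot.close_job(): hands the job in, once; it reports no verdict.
Trained networks look in a picture, given as the dict that the camera call returned (one of the last four; its "shot" number tells which), for a name from the list of things; names that differ only in an ending like _2 or _b are one class to them, and where a whole thing is asked for, a point or a joint stands for the part that bears it (a point fixed in the world has none). Each returns a list of dicts, best first, with "confidence" (0 to 1); they miss things now and then, are a little off and sometimes report something else, mostly with a low value. They report only what shows in the picture. A call takes as long as a camera call. They do not tell look-alikes from the thing itself.
- spotter.masks_of(picture, query): "pixels" (400x640 bool, what is visible of it) and "centre" ([row, column] in pixels, amid what is visible of it).
The state is a dict: "t": time; "q": joint angles; "dq": joint speeds; "joint_torque": joint torques, N m; "tool_pos": TCP position; "orientation": TCP orientation; "force": force on the tool from outside, world axes, zero at the start; "wrist_torque": the same for the moment, N m; "opening": finger opening in m.
Only numpy, scipy, OpenCV 4.12 (cv2) and the standard library are available. Lean on these libraries where they do the work, as an engineer would, in place of code of your own. Each camera call takes 0.05 s, during which the arm holds its last target. There are 200 camera calls.

## Working session

There is one attempt and no reset: what is moved stays moved. The work goes in short steps, Python scripts to look and compute and a tool call to move; the robot and the scene stay as the last step left them, time stands still between calls to the robot, and variables do not carry over. Pictures are saved under pics/ and viewed, about 8 in all and at most 12, crops included, and the job is handed in when it is done.

Besides the shell and the picture viewer there is one more tool, called after ">>>" as a command line: name --argument value ..., lists and objects as JSON in quotes. arm_command: Moves the arm, as the interface text tells. Its arguments: {"type":"object","properties":{"xyz":{"type":"array","items":{"type":"array","items":{"type":"number"}}},"turn":{"type":"array","items":{"type":"array","items":{"type":"number"}}},"gripper":{"type":"number"},"force":{"type":"number"}},"required":["xyz","turn"]}

```bash
mkdir -p pics
cat > h.py <<'E'
import numpy as np, cv2
from plant import robot, read_camera, spotter
from scipy.spatial.transform import Rotation as R
def rot(o):
    o=np.array(o,float)
    if o.shape==(3,3): return o
    return (R.from_rotvec(o) if o.size==3 else R.from_quat(o)).as_matrix()
def cloud(p):
    z=p["z_map"]; v,u=np.mgrid[:z.shape[0],:z.shape[1]]
    c=np.stack([(u-p["cx"])/p["fx"]*z,(v-p["cy"])/p["fy"]*z,z],-1)
    w=c@rot(p["orientation"]).T+np.array(p["eye"]); w[z==0]=np.nan
    return w
def save(p,n): cv2.imwrite("pics/"+n+".png",p["frame"][:,:,::-1])
E
python3 - <<'E'
from h import *
s=robot.read_state(); print({k:np.round(s[k],3) for k in s})
for n in("scene","side"):
    p=read_camera(n); save(p,n+"0"); W=cloud(p); np.save(n+"0.npy",W); print(n,p["eye"],p["orientation"],p["fx"])
    for q in("stand","hanger","carrier","tealight_1","pepper_mill","cheese_round","jam_bowl"):
        for m in spotter.masks_of(p,q)[:4]:
            w=W[m["pixels"]]; w=w[~np.isnan(w[:,0])]
            print(q,round(m["confidence"],2),np.round(m["centre"]),len(w),np.round(np.percentile(w,[2,50,98],axis=0),3).tolist() if len(w) else '')
E
```

```text
{'t': np.float64(0.0), 'q': array([-1.423,  0.131,  1.489, -0.   ,  1.523, -0.085]), 'dq': array([ 0.001,  0.002, -0.001,  0.002,  0.   , -0.001]), 'joint_torque': array([-1.0000e-03, -5.5986e+01, -4.9175e+01,  7.7000e-02,  3.6000e-02,
       -0.0000e+00]), 'tool_pos': array([ 0.138, -0.584,  0.404]), 'orientation': array([-3.119, -0.365,  0.   ]), 'force': array([-0.437,  0.304, -0.175]), 'wrist_torque': array([-0.013,  0.076,  0.015]), 'opening': np.float64(0.093)}
scene [-0.35815116 -0.67459233  1.4271439 ] [-2.18908849  1.18789989 -0.42772611] 500.42892055880606
hanger 0.66 [164. 250.] 106 [[0.471, 0.111, 0.182], [0.49, 0.14, 0.215], [0.508, 0.185, 0.234]]
carrier 0.71 [198. 331.] 284 [[0.493, -0.169, 0.011], [0.584, -0.126, 0.153], [0.701, -0.053, 0.163]]
tealight_1 0.6 [209. 333.] 217 [[0.558, -0.159, 0.029], [0.604, -0.12, 0.058], [0.62, -0.1, 0.077]]
tealight_1 0.56 [216. 320.] 53 [[0.182, -0.337, 0.02], [0.547, -0.101, 0.064], [0.588, -0.074, 0.605]]
pepper_mill 0.63 [162. 308.] 330 [[0.706, 0.025, 0.016], [0.719, 0.039, 0.09], [0.743, 0.062, 0.15]]
cheese_round 0.59 [273. 3
[... 694 characters left out ...]
334.] 827 [[0.482, -0.296, 0.007], [0.51, -0.27, 0.043], [0.536, -0.238, 0.064]]
tealight_1 0.71 [286. 250.] 822 [[0.301, -0.211, 0.004], [0.329, -0.191, 0.043], [0.358, -0.15, 0.064]]
tealight_1 0.69 [188. 281.] 272 [[0.471, 0.256, 0.003], [0.492, 0.266, 0.043], [0.515, 0.316, 0.063]]
tealight_1 0.68 [255. 345.] 615 [[0.557, -0.16, 0.013], [0.584, -0.146, 0.052], [0.612, -0.103, 0.071]]
pepper_mill 0.92 [200. 377.] 537 [[0.708, 0.022, 0.012], [0.724, 0.032, 0.085], [0.746, 0.049, 0.144]]
cheese_round 0.61 [361. 321.] 1030 [[0.403, -0.425, 0.002], [0.43, -0.407, 0.035], [0.462, -0.37, 0.04]]
jam_bowl 0.59 [313. 426.] 3042 [[0.61, -0.434, 0.03], [0.672, -0.373, 0.052], [0.737, -0.305, 0.064]]
```

```bash
python3 -c "
import cv2,numpy as np
a=cv2.imread('pics/scene0.png');b=cv2.imread('pics/side0.png')
cv2.imwrite('pics/both0.png',cv2.resize(np.vstack([a,b]),(480,600)))"
```

```text
(no output)
```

View pics/scene0.png

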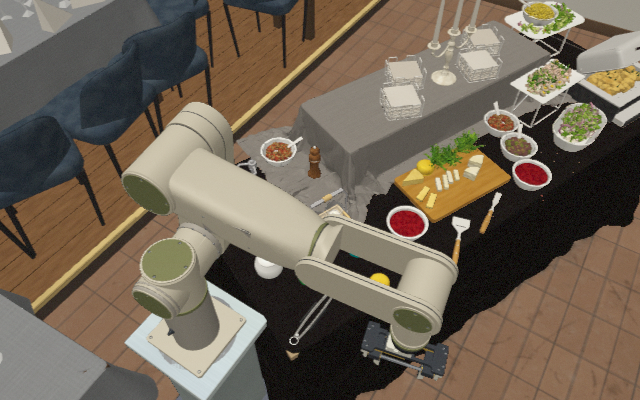

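View pics/side0.png

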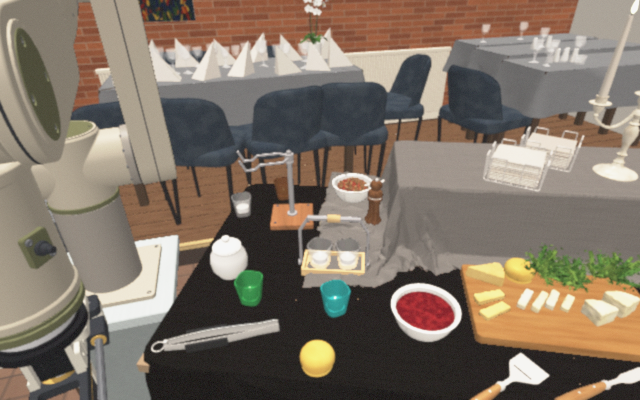

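The side view shows the stand (post at about col 291, row 180) with its prongs pointing left to (240,157). The carrier is at (333,262) with its bar at row 217. A green and a turquoise look-alike glass, a sugar bowl and tongs are also on the table. Next I measure precisely.

Run:
```python
from h import *
W=np.load("side0.npy"); S=np.load("scene0.npy")
def sel(x0,x1,y0,y1,z0,z1,A):
    f=A.reshape(-1,3); m=(f[:,0]>x0)&(f[:,0]<x1)&(f[:,1]>y0)&(f[:,1]<y1)&(f[:,2]>z0)&(f[:,2]<z1); return f[m]
for nm,A in(("side",W),("scene",S)):
    print(nm)
    w=sel(.40,.60,.03,.25,.04,.18,A); print("post",len(w),np.round(np.percentile(w,[5,50,95],axis=0),3).tolist() if len(w) else '')
    w=sel(.40,.60,.03,.25,.012,.022,A)
    if len(w)>20: print("foot",len(w),cv2.minAreaRect(w[:,:2].astype(np.float32)*1000), np.round(w.min(0),3),np.round(w.max(0),3))
    w=sel(.33,.60,.03,.25,.185,.245,A); print("hanger",len(w)); print(np.round(w[np.argsort(w[:,0])][::max(1,len(w)//45)],3).tolist())
    w=sel(.45,.72,-.25,-.0,.135,.175,A); print("bar",len(w)); print(np.round(w[np.argsort(w[:,0])][::max(1,len(w)//30)],3).tolist())
    w=sel(.45,.72,-.25,-.0,.015,.03,A)
    if len(w)>20: print("tray",len(w),cv2.minAreaRect(w[:,:2].astype(np.float32)*1000))
# height map 5cm cells
f=np.vstack([W.reshape(-1,3),S.reshape(-1,3)]); f=f[~np.isnan(f[:,0])]
print("hmap rows x .2-.95, cols y -.5...45")
for x in np.arange(.2,.95,.05):
    print(round(x,2),[ (int(1000*np.percentile(c,97)) if len(c:=f[(abs(f[:,0]-x-.025)<.025)&(abs(f[:,1]-y-.025)<.025)&(f[:,2]<.35)&(f[:,2]>-.1)][:,2])>3 else -1) for y in np.arange(-.5,.45,.05)])
```

```text
side
post 217 [[0.491, 0.135, 0.048], [0.497, 0.138, 0.113], [0.504, 0.143, 0.174]]
foot 863 ((521.69580078125, 123.1198501586914), (156.420166015625, 187.7934112548828), 75.00064849853516) [0.423 0.031 0.012] [0.6   0.217 0.022]
hanger 427
[[0.354, 0.116, 0.221], [0.357, 0.114, 0.228], [0.36, 0.177, 0.219], [0.362, 0.111, 0.219], [0.364, 0.11, 0.214], [0.365, 0.108, 0.208], [0.368, 0.108, 0.202], [0.37, 0.107, 0.199], [0.372, 0.181, 0.203], [0.377, 0.178, 0.195], [0.381, 0.111, 0.199], [0.386, 0.11, 0.196], [0.391, 0.177, 0.196], [0.395, 0.178, 0.199], [0.398, 0.18, 0.201], [0.401, 0.177, 0.207], [0.405, 0.113, 0.21], [0.41, 0.112, 0.207], [0.413, 0.179, 0.205], [0.418, 0.11, 0.207], [0.422, 0.176, 0.212], [0.428, 0.178, 0.207], [0.431, 0.181, 0.211], [0.436, 0.175, 0.21], [0.439, 0.105, 0.209], [0.445, 0.176, 0.209], [0.449, 0.112, 0.204], [0.454, 0.11, 0.21], [0.46, 0.109, 0.207], [0.463, 0.111, 0.212], [0.468, 0.108, 0.207], [0.471, 0.173, 0.21], [0.477, 0.109, 0.208], [0.481, 0.113, 0.212], [0.484, 0.163, 0.212], [0.486, 0.158, 0.211], [0.488, 0.135, 0.22], [0.49, 0.138, 0.193],
[... 4041 characters left out ...]
25, 18, 14, 58, 62, -1, -1]
0.55 [1, 1, 1, 1, 1, 13, 70, 159, 66, 20, 21, 25, 18, 18, 0, 0, 1, 0, -1]
0.6 [1, 64, 64, 65, 4, 15, 113, 153, 20, 20, 26, 30, 22, 19, 17, 7, 5, -1, -1]
0.65 [4, 63, 59, 64, 62, 14, 45, 114, 22, 19, 22, 20, 62, 66, 68, 64, 19, 16, -1]
0.7 [5, 63, 64, 66, 11, 9, 23, 198, 205, 180, 145, 145, 64, 72, 75, 66, 20, 17, 12]
0.75 [9, 27, 30, 7, 7, 24, 53, 205, 211, 210, 208, 203, 27, 77, 69, 67, 20, 19, -1]
0.8 [24, 34, 40, 37, 44, 17, 195, 209, 210, 211, 210, 211, 208, 203, 120, 29, 21, 18, -1]
0.85 [26, 29, 39, 52, 57, 26, 204, 210, 211, 211, 211, 211, 211, 211, -1, 26, 20, -1, -1]
0.9 [28, 38, 40, 66, 61, 164, 206, 260, 211, 211, 211, 213, 211, 207, -1, -1, -1, -1, -1]
```

```bash
python3 -c "
import cv2
a=cv2.imread('pics/side0.png')[130:310,210:410]
cv2.imwrite('pics/crop0.png',cv2.resize(a,None,fx=3.3,fy=3.3,interpolation=cv2.INTER_CUBIC))"
```

```text
(no output)
```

View pics/crop0.png

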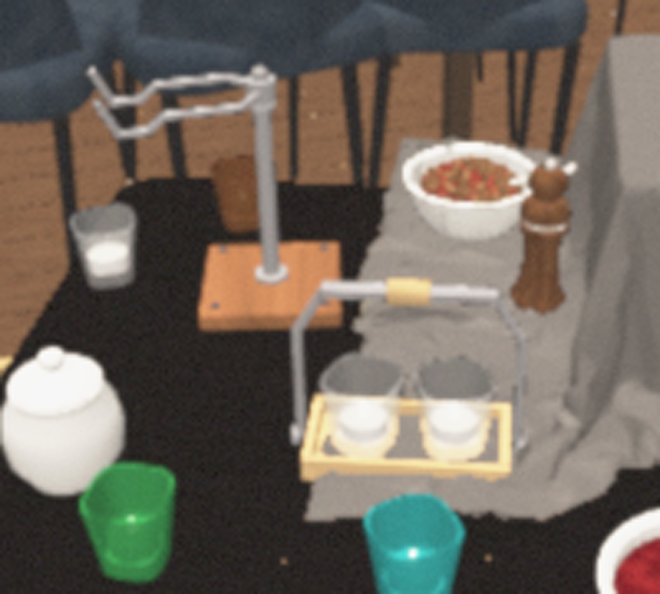

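The prongs point almost along world -x from the post at about (0.498, 0.143). The carrier bar runs from about (0.495,-0.10) to (0.62,-0.145), centred near (0.556,-0.122). First I move with closed fingers to the outer side of the +y prong, passing above the hanger.

>>> arm_command --xyz '[[0,0,5],[3.5,4.8,0],[3.5,4.8,0],[3.5,4.8,0],[3.5,4.8,0],[3.5,4.8,0],[3.5,4.8,0],[3.5,4.8,0],[3.7,4.8,0]]' --turn '[[0,0,0],[0,0,-0.03],[0,0,-0.03],[0,0,-0.03],[0,0,-0.03],[0,0,-0.03],[0,0,-0.03],[0,0,-0.03],[0,0,-0.02]]' --gripper 0

```text
t: 1.92
tool_pos: [0.4212, -0.1981, 0.4551]
orientation: [3.141, 0.003, 0.001]
force: [0.7, -0.6, 0.8]
opening: 0.0077
```

>>> arm_command --xyz '[[0,6,0],[0,6,0],[0,6,0],[0,6,0],[0,6,0],[0,6,0],[0,6,0],[0,0,0],[0,0,0]]' --turn '[[0,0,0],[0,0,0],[0,0,0],[0,0,0],[0,0,0],[0,0,0],[0,0,0],[0,0,0],[0,0,0]]'

```text
t: 3.05
tool_pos: [0.4203, 0.2202, 0.4546]
orientation: [3.141, 0.006, -0.0]
force: [0.3, 0.2, 0.0]
opening: 0.0006
```

Run:
```python
from h import *
s=robot.read_state(); print({k:np.round(s[k],3).tolist() for k in ("t","q","tool_pos","orientation","force","opening")})
for n in ("scene","side","wrist"):
    p=read_camera(n); W=cloud(p); save(p,n+"1"); hsv=cv2.cvtColor(p["frame"],cv2.COLOR_RGB2HSV)
    f=W; m=(f[...,2]>.012)&(f[...,2]<.024)&(abs(f[...,0]-.498)<.1)&(abs(f[...,1]-.143)<.1)&(hsv[...,1]>110)
    m=cv2.morphologyEx(m.astype(np.uint8),cv2.MORPH_OPEN,np.ones((2,2)))
    w=W[m>0]; print(n,len(w), cv2.minAreaRect(w[:,:2].astype(np.float32)*1000) if len(w)>20 else '')
    a=W[(abs(W[...,0]-.5)<.2)&(abs(W[...,1]-.143)<.06)&(W[...,2]>.187)&(W[...,2]<.24)]; print(len(a),np.round(a.min(0),3) if len(a) else '')
```

```text
{'t': 3.05, 'q': [0.375, -0.23, 1.746, -0.001, 1.625, 1.941], 'tool_pos': [0.42, 0.22, 0.455], 'orientation': [3.141, 0.006, -0.0], 'force': [0.293, 0.213, 0.0], 'opening': 0.001}
scene 749 ((497.6114807128906, 138.60499572753906), (131.32972717285156, 131.7030029296875), 78.67986297607422)
293 [0.353 0.106 0.188]
side 725 ((477.1364440917969, 71.67388153076172), (314.87603759765625, 123.94960021972656), 73.78752899169922)
423 [0.354 0.105 0.188]
wrist 8635 ((418.44195556640625, 96.95716094970703), (0.0, 2.2562179565429688), 0.0)
5695 [0.352 0.111 0.193]
```

The scene view puts the foot at (0.4976, 0.1386), 131x132 mm, with yaw ≈ -0.20 rad. So the stop direction is (-0.196, -0.981) and the hanger has about 1.37 rad left to travel. Now I push along the arc.

>>> arm_command --xyz '[[0,0,-4],[0,0,-3.9],[-0.2,-2.7,0],[-0.6,-1.3,0],[-0.6,-1.3,0],[-0.2,-1.4,0],[-0.2,-1.4,0],[0.2,-1.4,0],[0.3,-1.4,0],[0.6,-1.3,0],[0.7,-1.3,0],[0,0,0]]' --turn '[[0,0,0],[0,0,0],[0,0,0],[0,0,0],[0,0,0],[0,0,0],[0,0,0],[0,0,0],[0,0,0],[0,0,0],[0,0,0],[0,0,0]]'

```text
t: 4.7
tool_pos: [0.421, 0.084, 0.3756]
orientation: [3.141, 0.002, -0.0]
force: [0.2, 0.1, -0.1]
opening: 0.0005
```

>>> arm_command --xyz '[[0.5,-0.6,0],[0.3,-0.4,0],[0.3,-0.1,0],[0,0,0]]' --turn '[[0,0,0],[0,0,0],[0,0,0],[0,0,0]]'

```text
t: 5.2
tool_pos: [0.43, 0.075, 0.3754]
orientation: [-3.14, -0.006, 0.011]
force: [-17.4, 6.6, 8.4]
opening: 0.0001
```

```bash
cat > hang.py <<'E'
from h import *
def hanger(n,tag):
    p=read_camera(n); W=cloud(p); save(p,n+tag)
    d=np.hypot(W[...,0]-.498,W[...,1]-.141)
    a=W[(d>.03)&(d<.155)&(W[...,2]>.188)&(W[...,2]<.238)]
    v=a[:,:2]-[.498,.141]; best=[]
    for al in np.arange(2.9,4.9,.01):   # fit two wires at +-34
        u=np.array([np.cos(al),np.sin(al)]); nn=np.array([np.sin(al),-np.cos(al)])
        c=np.sum((abs(abs(v@nn)-.034)<.006)&(v@u>.03)); best.append((c,al))
    c,al=max(best); print(n,"pts",len(a),"inliers",c,"delta from stop",round(al-(1.5*np.pi-.197),3))
E
python3 - <<'E'
from hang import *
print(np.round(robot.read_state()["force"],1))
hanger("scene","2");hanger("side","2");hanger("wrist","2")
E
```

```text
[-17.4   6.6   8.4]
scene pts 148 inliers 63 delta from stop -0.055
side pts 262 inliers 150 delta from stop -0.065
wrist pts 11646 inliers 9170 delta from stop -0.075
```

There's an 18 N reaction against about 2.5 N of hinge friction, so the hanger is on its stop. Backing off, rising and re-measuring.

>>> arm_command --xyz '[[0,0,0],[-1,0,0],[-3,0,0],[0,0,4],[0,0,6],[2,-5,0],[3,-6,0],[3,-6,0],[0,0,0]]' --turn '[[0,0,0],[0,0,0],[0,0,0],[0,0,0],[0,0,0],[0,0,-0.1],[0,0,-0.12],[0,0,-0.12],[0,0,0]]' --gripper 0

```text
t: 6.48
tool_pos: [0.4682, -0.0912, 0.4747]
orientation: [3.094, -0.537, -0.002]
force: [-0.7, 0.6, -0.0]
opening: 0.0004
```

```bash
python3 - <<'E'
from hang import *
s=robot.read_state(); print(np.round(s["tool_pos"],3),np.round(s["force"],1))
hanger("scene","3");hanger("side","3");hanger("wrist","3")
for n in("scene","side","wrist"):
    p=read_camera(n); W=cloud(p)
    # post/hanger cap
    for m in spotter.masks_of(p,"carrier")[:2]:
        a=W[m["pixels"]]; a=a[(abs(a[:,2]-.152)<.014)&(np.hypot(a[:,0]-.556,a[:,1]+.122)<.09)]
        if len(a)<10: continue
        l=cv2.fitLine(a[:,:2].astype(np.float32),cv2.DIST_HUBER,0,.001,.001).ravel()
        u=l[:2]*np.sign(l[0]); t=(a[:,:2]-l[2:])@u; k=np.percentile(t,[1,99])
        print(n,"carrier",round(m["confidence"],2),len(a),"yaw",round(np.arctan2(u[1],u[0]),3),"ends",np.round(l[2:]+u*k[0],3),np.round(l[2:]+u*k[1],3),"len",round(k[1]-k[0],3),"z",np.round(np.percentile(a[:,2],[5,50,95]),3))
    hsv=cv2.cvtColor(p["frame"],cv2.COLOR_RGB2HSV)
    a=W[(hsv[...,1]>80)&(abs(W[...,2]-.157)<.012)&(np.hypot(W[...,0]-.556,W[...,1]+.122)<.05)]
    if len(a)>5: print(n,"sleeve",len(a),np.round(np.median(a,0),3),np.round(a.min(0),3),np.round(a.max(0),3))
E
python3 -c "
import cv2,numpy as np
a=cv2.imread('pics/wrist3.png');b=cv2.imread('pics/side3.png')
cv2.imwrite('pics/c3.png',cv2.resize(np.vstack([a,b]),(480,600)))"
```

```text
[ 0.468 -0.091  0.475] [-0.7  0.6 -0. ]
scene pts 169 inliers 145 delta from stop -0.045
side pts 152 inliers 136 delta from stop -0.035
wrist pts 1684 inliers 1434 delta from stop -0.055
scene carrier 0.93 130 yaw -0.381 ends [ 0.493 -0.097] [ 0.608 -0.143] len 0.124 z [0.149 0.155 0.163]
scene sleeve 49 [ 0.552 -0.121  0.158] [ 0.536 -0.131  0.147] [ 0.57  -0.103  0.168]
side carrier 0.91 308 yaw -0.367 ends [ 0.491 -0.102] [ 0.614 -0.149] len 0.131 z [0.146 0.152 0.158]
side sleeve 86 [ 0.548 -0.124  0.155] [ 0.534 -0.133  0.146] [ 0.565 -0.114  0.16 ]
wrist carrier 0.57 2833 yaw -0.369 ends [ 0.487 -0.09 ] [ 0.615 -0.139] len 0.137 z [0.152 0.154 0.159]
wrist sleeve 353 [ 0.55  -0.118  0.157] [ 0.535 -0.128  0.151] [ 0.568 -0.102  0.161]
```

View pics/c3.png

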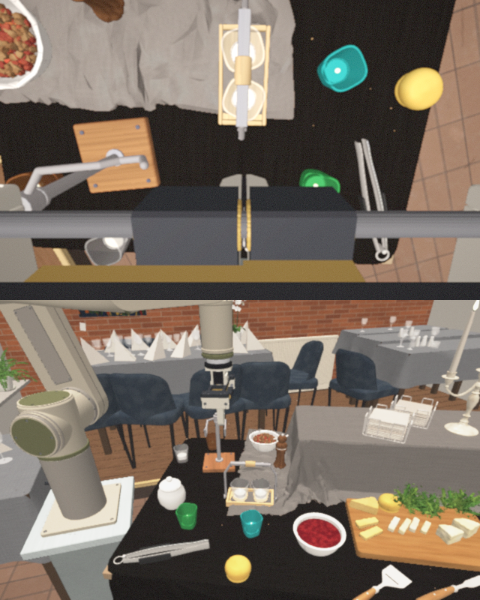

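The hanger is on its stop: its prongs run to the right of the post, with a tip near (145,160) in the wrist half. The carrier stands untouched at (243,75). The fits agree on bar centre (0.551,-0.119), z 0.15, yaw -0.37. Now I refine the seat pose while moving over the handle.

Run:
```python
from h import *
from scipy.optimize import least_squares
for n in("scene","side","wrist"):
    p=read_camera(n); W=cloud(p)
    d=np.hypot(W[...,0]-.498,W[...,1]-.141)
    a=W[(d>.03)&(d<.155)&(W[...,2]>.188)&(W[...,2]<.24)]
    # drop outliers vs initial
    def res(q,v=None):
        r=a[:,:2]-q[:2]; u=np.array([np.cos(q[2]),np.sin(q[2])]); nn=np.array([u[1],-u[0]])
        return r@u, r@nn
    q0=np.array([.498,.141,1.5*np.pi-.24])
    x,y=res(q0); a=a[(abs(abs(y)-.034)<.012)&(x>.03)]
    x,y=res(q0); print(n,len(a),"sides",np.sum(y>0),np.sum(y<0),"median|y|",np.median(y[y>0]),np.median(y[y<0]))
    f=lambda q:(lambda xy: np.abs(xy[1])-.034)(res([q[0],.141,q[1]]))
    s=least_squares(f,[.498,q0[2]],loss="soft_l1",f_scale=.002).x
    q=[s[0],.141,s[1]]; x,y=res(q)
    # along prongs: dip profile z vs x
    b=np.arange(.03,.156,.008); z=[np.round(np.median(a[(x>=i)&(x<i+.008),2]),3) if np.sum((x>=i)&(x<i+.008))>1 else None for i in b]
    print(" px at y=.141:",round(s[0],4),"yaw",round(s[1]-1.5*np.pi,3)); print(" ",[(round(i+.004,3),float(k)) for i,k in zip(b,z) if k is not None],"maxx",round(np.percentile(x,99),3))
    pc=W[(d<.02)&(W[...,2]>.2)&(W[...,2]<.24)]
    if len(pc): print("  cap",len(pc),np.round(pc.mean(0),4))
```

```text
scene 148 sides 74 74 median|y| 0.03500443635089458 -0.03325877550314221
 px at y=.141: 0.498 yaw -0.248
  [(np.float64(0.034), 0.215), (np.float64(0.042), 0.212), (np.float64(0.05), 0.214), (np.float64(0.058), 0.215), (np.float64(0.066), 0.216), (np.float64(0.074), 0.215), (np.float64(0.082), 0.212), (np.float64(0.09), 0.209), (np.float64(0.098), 0.204), (np.float64(0.106), 0.203), (np.float64(0.114), 0.201), (np.float64(0.122), 0.203), (np.float64(0.13), 0.219), (np.float64(0.138), 0.227), (np.float64(0.146), 0.236)] maxx 0.14
  cap 75 [0.4966 0.1405 0.2181]
side 134 sides 75 59 median|y| 0.03426907820357775 -0.033308606281581
 px at y=.141: 0.4983 yaw -0.245
  [(np.float64(0.034), 0.212), (np.float64(0.042), 0.212), (np.float64(0.05), 0.211), (np.float64(0.058), 0.212), (np.float64(0.066), 0.212), (np.float64(0.074), 0.212), (np.float64(0.082), 0.21), (np.float64(0.09), 0.21), (np.float64(0.098), 0.202), (np.float64(0.114), 0.197), (np.float64(0.13), 0.203), (np.float64(0.138), 0.219), (np.float64(0.146), 0.229)] maxx 0.144
  cap 50 [0.4908 0.1364 0.2146]
wrist 1429 sides 0 1429 median|y| nan -0.032827443995846466
 px at y=.141: 0.4958 yaw -0.23
  [(np.float64(0.034), 0.213), (np.float64(0.042), 0.213), (np.float64(0.05), 0.213), (np.float64(0.058), 0.213), (np.float64(0.066), 0.213), (np.float64(0.074), 0.213), (np.float64(0.082), 0.212), (np.float64(0.09), 0.206), (np.float64(0.098), 0.201), (np.float64(0.106), 0.201), (np.float64(0.114), 0.201), (np.float64(0.122), 0.204), (np.float64(0.13), 0.224), (np.float64(0.138), 0.23)] maxx 0.137
  cap 983 [0.4999 0.1365 0.2129]
  return _methods._mean(a, axis=axis, dtype=dtype,
  ret = ret.dtype.type(ret / rcount)
```

>>> arm_command --xyz '[[4,-1.4,0],[4.3,-1.4,0],[0,0,-4],[0,0,-4],[0,0,0]]' --turn '[[0,0,-0.026],[0,0,0],[0,0,0],[0,0,0],[0,0,0]]' --gripper 6

```text
t: 7.7
tool_pos: [0.5493, -0.1152, 0.3918]
orientation: [-3.089, 0.567, 0.012]
force: [-0.7, 1.1, -0.6]
opening: 0.0461
```

Run:
```python
from h import *
s=robot.read_state(); print(np.round(s["tool_pos"],4),np.round(s["orientation"],3),s["opening"])
p=read_camera("wrist"); W=cloud(p); save(p,"wrist4")
a=W[(abs(W[...,2]-.152)<.014)&(np.hypot(W[...,0]-.551,W[...,1]+.119)<.09)]
l=cv2.fitLine(a[:,:2].astype(np.float32),cv2.DIST_HUBER,0,.001,.001).ravel()
u=l[:2]*np.sign(l[0]);t=(a[:,:2]-l[2:])@u;k=np.percentile(t,[1,99]);print(len(a),np.arctan2(u[1],u[0]),l[2:]+u*k[0],l[2:]+u*k[1])
n=np.array([-u[1],u[0]]);print("line offset from tcp (mm, +left)",(l[2:]-s["tool_pos"][:2])@n*1000)
hsv=cv2.cvtColor(p["frame"],cv2.COLOR_RGB2HSV)
b=W[(hsv[...,1]>80)&(abs(W[...,2]-.157)<.012)&(np.hypot(W[...,0]-.551,W[...,1]+.119)<.05)]
if len(b):print("sleeve",len(b),np.median(b,0),b.min(0),b.max(0))
```

```text
[ 0.5493 -0.1152  0.3918] [-3.089  0.567  0.012] 0.0460544102442441
3911 -0.36629838 [ 0.50805371 -0.09822339] [ 0.61811482 -0.14044402]
line offset from tcp (mm, +left) 1.085422325744352
sleeve 912 [ 0.55212221 -0.11584266  0.15770549] [ 0.53526745 -0.12907311  0.15053088] [ 0.56941747 -0.10250164  0.16110399]
```

View pics/wrist4.png

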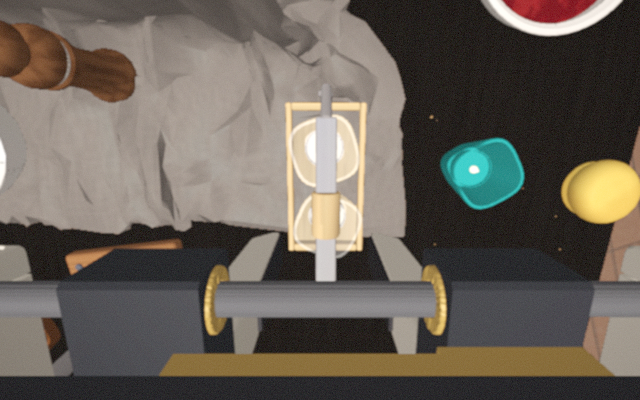

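The wrist view shows the sleeve at (325,215), centred between the open fingers, and it measures (0.552,-0.116). I go down and grip.

>>> arm_command --xyz '[[0.3,0,-3.5],[0,0,-3],[0,0,-1],[0,0,0]]' --turn '[[0,0,0],[0,0,0],[0,0,0],[0,0,0]]' --gripper 6

```text
t: 8.25
tool_pos: [0.5537, -0.1157, 0.3221]
orientation: [3.09, -0.567, 0.002]
force: [-0.4, -0.2, -0.8]
opening: 0.0599
```

>>> arm_command --xyz '[[0,0,0],[0,0,0],[0,0,0],[0,0,0],[0,0,0],[0,0,0]]' --turn '[[0,0,0],[0,0,0],[0,0,0],[0,0,0],[0,0,0],[0,0,0]]' --gripper 1 --force 30

```text
t: 9.0
tool_pos: [0.5533, -0.1158, 0.3209]
orientation: [3.09, -0.567, 0.0]
force: [-0.7, -1.0, 1.4]
opening: 0.0191
```

>>> arm_command --xyz '[[0,0,0.5],[0,0,1],[0,0,1.5],[0,0,2],[0,0,2],[0,0,2],[0,0,1.5],[0,0,1],[0,0,0],[0,0,0]]' --turn '[[0,0,0],[0,0,0],[0,0,0],[0,0,0],[0,0,0],[0,0,0],[0,0,0],[0,0,0],[0,0,0],[0,0,0]]'

```text
t: 10.25
tool_pos: [0.5532, -0.1156, 0.4348]
orientation: [-3.09, 0.567, 0.002]
force: [-0.5, -0.1, -5.6]
opening: 0.019
```

```bash
cat > car.py <<'E'
from h import *
def bar(n,c,zr,tag=None):
    p=read_camera(n); W=cloud(p)
    if tag: save(p,n+tag)
    for m in spotter.masks_of(p,"carrier")[:1]:
        a=W[m["pixels"]]; a=a[(a[:,2]>zr-.012)&(a[:,2]<zr+.02)&(np.hypot(a[:,0]-c[0],a[:,1]-c[1])<.09)]
        if len(a)<10: print(n,"few"); continue
        l=cv2.fitLine(a[:,:2].astype(np.float32),cv2.DIST_HUBER,0,.001,.001).ravel()
        u=l[:2]*np.sign(l[0]);t=(a[:,:2]-l[2:])@u;k=np.percentile(t,[1,99])
        print(n,round(m["confidence"],2),len(a),"yaw",round(np.arctan2(u[1],u[0]),3),np.round(l[2:]+u*k[0],3),np.round(l[2:]+u*k[1],3),"z",np.round(np.percentile(a[:,2],[5,50,95]),3))
    return p,W
E
python3 - <<'E'
from car import *
s=robot.read_state(); print(np.round(s["tool_pos"],4),np.round(s["force"],1),np.round(s["wrist_torque"],2),s["opening"])
z=s["tool_pos"][2]-.171
for n in("scene","side"): bar(n,s["tool_pos"],z,"5")
E
python3 -c "
import cv2
a=cv2.imread('pics/side5.png')[110:310,210:430]
cv2.imwrite('pics/crop5.png',cv2.resize(a,None,fx=2.8,fy=2.8,interpolation=cv2.INTER_CUBIC))"
```

```text
[ 0.5532 -0.1156  0.4348] [-0.5 -0.1 -5.6] [ 0.06  0.03 -0.01] 0.018973249117875585
scene 0.85 103 yaw -0.378 [ 0.483 -0.092] [ 0.552 -0.12 ] z [0.259 0.269 0.275]
side 0.71 305 yaw -0.361 [ 0.486 -0.097] [ 0.615 -0.146] z [0.257 0.265 0.268]
```

View pics/crop5.png

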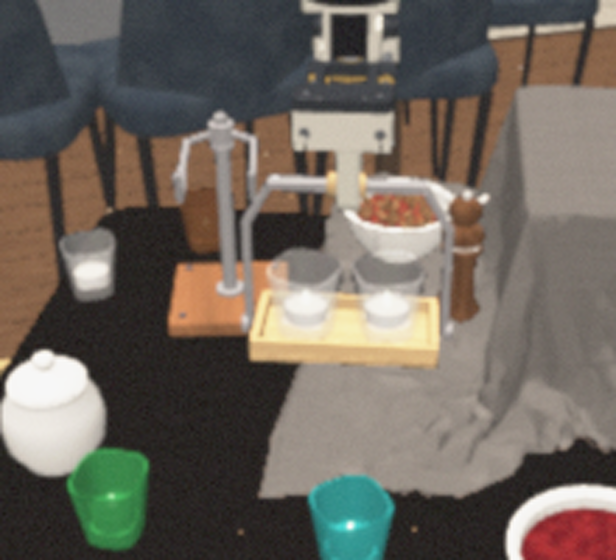

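It holds level with both lights standing in the tray (crop 305,305 and 387,300). Next I turn to the hanger's yaw, move out in front of the prongs and lower slightly.

>>> arm_command --xyz '[[-0.5,0,0],[-1.2,0,-0.2],[-1.7,0,-0.3],[-1.9,0,-0.3],[-1.9,0,-0.2],[-1.9,0,-0.2],[-1.5,0.1,0],[-0.9,0,0],[-0.4,0,0],[0,0,0],[0,0,0]]' --turn '[[0,0,0.007],[0,0,0.015],[0,0,0.02],[0,0,0.02],[0,0,0.02],[0,0,0.02],[0,0,0.015],[0,0,0.01],[0,0,0],[0,0,0],[0,0,0]]'

```text
t: 11.82
tool_pos: [0.4346, -0.1147, 0.4238]
orientation: [-3.12, 0.37, -0.0]
force: [0.1, 0.0, -4.9]
opening: 0.0194
```

Run:
```python
from car import *
s=robot.read_state(); print(np.round(s["tool_pos"],4),np.round(s["orientation"],3),np.round(s["force"],1))
z=s["tool_pos"][2]-.171
for n in("scene","side"): bar(n,s["tool_pos"],z,"6")
```

```text
[ 0.4346 -0.1147  0.4238] [-3.12  0.37 -0.  ] [ 0.1  0.  -4.9]
scene 0.56 105 yaw -0.261 [ 0.365 -0.101] [ 0.434 -0.119] z [0.25  0.259 0.265]
side 0.81 308 yaw -0.235 [ 0.367 -0.106] [ 0.5   -0.137] z [0.246 0.255 0.258]
```

>>> arm_command --xyz '[[0.17,0.7,0],[0.31,1.3,0],[0.44,1.8,0],[0.48,2,0],[0.48,2,0],[0.48,2,0],[0.44,1.8,0],[0.34,1.4,0],[0.25,1,0],[0.15,0.6,0],[0,0,0],[0,0,0]]' --turn '[[0,0,0],[0,0,0],[0,0,0],[0,0,0],[0,0,0],[0,0,0],[0,0,0],[0,0,0],[0,0,0],[0,0,0],[0,0,0],[0,0,0]]'

```text
t: 13.52
tool_pos: [0.4697, 0.031, 0.4237]
orientation: [3.119, -0.371, -0.0]
force: [0.1, -0.2, -4.8]
opening: 0.0193
```

```bash
python3 - <<'E'
from car import *
s=robot.read_state(); print(np.round(s["tool_pos"],4),np.round(s["orientation"],3),np.round(s["force"],1))
z=s["tool_pos"][2]-.171
for n in("scene","side"): bar(n,s["tool_pos"],z,"7")
E
python3 -c "
import cv2,numpy as np
a=cv2.imread('pics/side7.png')[90:290,190:410];b=cv2.imread('pics/scene7.png')[100:300,190:410]
cv2.imwrite('pics/crop7.png',cv2.resize(np.hstack([a,b]),None,fx=1.8,fy=1.8,interpolation=cv2.INTER_CUBIC))"
```

```text
[0.4697 0.031  0.4237] [ 3.119 -0.371 -0.   ] [ 0.1 -0.2 -4.8]
scene 0.82 114 yaw -0.248 [0.399 0.045] [0.469 0.027] z [0.246 0.257 0.264]
```

View pics/crop7.png

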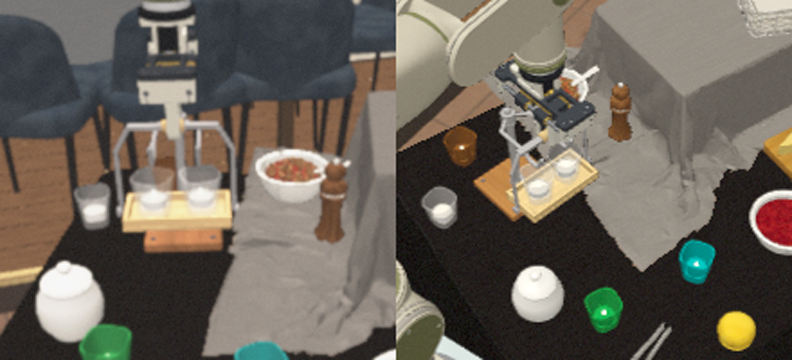

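Side view: the prongs lie between the handle's uprights, with the bar above and the lights below, and the carrier is level. I lower it slowly, watching the force.

>>> arm_command --xyz '[[0,0,-0.5],[0,0,-0.8],[0,0,-0.8],[0,0,-0.6],[0,0,-0.4],[0,0,-0.3],[0,0,-0.2],[0,0,0]]' --turn '[[0,0,0],[0,0,0],[0,0,0],[0,0,0],[0,0,0],[0,0,0],[0,0,0],[0,0,0]]'

```text
t: 14.72
tool_pos: [0.4697, 0.0314, 0.3877]
orientation: [3.12, -0.37, -0.0]
force: [0.1, 0.1, -5.0]
opening: 0.0195
```

>>> arm_command --xyz '[[0,0,-0.2],[0,0,-0.2],[0,0,-0.2],[0,0,0]]' --turn '[[0,0,0],[0,0,0],[0,0,0],[0,0,0]]'

```text
t: 15.22
tool_pos: [0.4697, 0.0314, 0.3815]
orientation: [3.12, -0.37, -0.001]
force: [0.1, 0.2, -4.1]
opening: 0.0188
```

>>> arm_command --xyz '[[0,0,-0.2],[0,0,-0.1],[0,0,0]]' --turn '[[0,0,0],[0,0,0],[0,0,0]]'

```text
t: 15.6
tool_pos: [0.4697, 0.0314, 0.3786]
orientation: [-3.12, 0.37, 0.0]
force: [-0.2, 0.3, -5.3]
opening: 0.0189
```

>>> arm_command --xyz '[[0,0,-0.1],[0,0,-0.1],[0,0,0]]' --turn '[[0,0,0],[0,0,0],[0,0,0]]'

```text
t: 15.98
tool_pos: [0.4698, 0.0315, 0.3769]
orientation: [-3.119, 0.37, -0.001]
force: [1.0, 2.0, -3.3]
opening: 0.0191
```

```bash
python3 - <<'E'
from car import *
s=robot.read_state(); print(np.round(s["tool_pos"],4),np.round(s["force"],1),np.round(s["wrist_torque"],2))
for n in("scene","side"): bar(n,s["tool_pos"],.206,"8")
E
python3 -c "
import cv2,numpy as np
a=cv2.imread('pics/side8.png')[130:260,230:350]
cv2.imwrite('pics/crop8.png',cv2.resize(a,None,fx=4.5,fy=4.5,interpolation=cv2.INTER_CUBIC))"
```

```text
[0.4698 0.0315 0.3769] [ 1.   2.  -3.3] [ 0.38 -0.12  0.03]
scene 0.94 53 yaw -0.206 [0.406 0.044] [0.466 0.031] z [0.208 0.211 0.218]
side 0.78 153 yaw -0.231 [0.401 0.04 ] [0.538 0.008] z [0.197 0.207 0.211]
```

View pics/crop8.png

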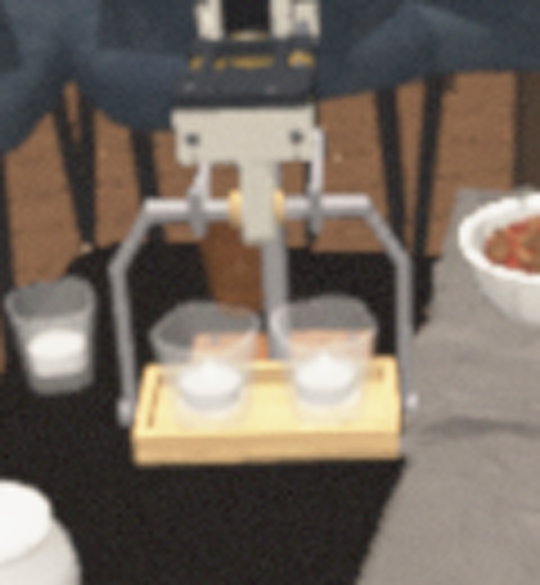

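Both prongs cross in front of the bar at (197,215) and (315,210). First contact pushes inward (+y), so the bar is slightly on the outer slope. I nudge 2 mm inward and keep lowering.

>>> arm_command --xyz '[[0.05,0.2,0],[0.02,0.1,-0.1],[0,0,0]]' --turn '[[0,0,0],[0,0,0],[0,0,0]]'

```text
t: 16.55
tool_pos: [0.4704, 0.034, 0.3763]
orientation: [3.118, -0.37, 0.0]
force: [-3.7, -3.5, 2.1]
opening: 0.0194
```

>>> arm_command --xyz '[[0,0,-0.1],[0,0,0],[0,0,0]]' --turn '[[0,0,0],[0,0,0],[0,0,0]]'

```text
t: 16.92
tool_pos: [0.4704, 0.034, 0.3761]
orientation: [3.119, -0.37, 0.001]
force: [-6.7, -2.6, 9.3]
opening: 0.0191
```

The prongs now carry it (force on the tool +9 N up, bar z ≈ 0.205). I take off the extra press and open gently.

>>> arm_command --xyz '[[0,0,0.1],[0,0,0]]' --turn '[[0,0,0],[0,0,0]]' --force 8

```text
t: 17.18
tool_pos: [0.4706, 0.0343, 0.376]
orientation: [3.12, -0.37, 0.001]
force: [-0.6, -2.8, 0.7]
opening: 0.0198
```

>>> arm_command --xyz '[[0,0,0],[0,0,0],[0,0,0],[0,0,0],[0,0,0],[0,0,0]]' --turn '[[0,0,0],[0,0,0],[0,0,0],[0,0,0],[0,0,0],[0,0,0]]' --gripper 5

```text
t: 17.92
tool_pos: [0.4704, 0.0344, 0.3757]
orientation: [-3.12, 0.37, 0.0]
force: [-0.8, -0.0, 0.5]
opening: 0.05
```

```bash
python3 - <<'E'
from car import *
s=robot.read_state(); print(np.round(s["tool_pos"],4),np.round(s["force"],1),s["opening"])
for n in("scene","side"): bar(n,s["tool_pos"],.206,"9")
E
python3 -c "
import cv2,numpy as np
a=cv2.imread('pics/side9.png')[130:260,230:350];b=cv2.imread('pics/scene9.png')[120:250,200:320]
cv2.imwrite('pics/crop9.png',cv2.resize(np.hstack([a,b]),None,fx=3.3,fy=3.3,interpolation=cv2.INTER_CUBIC))"
```

```text
[0.4704 0.0344 0.3757] [-0.8 -0.   0.5] 0.04998720685455148
scene 0.57 113 yaw -0.288 [0.399 0.049] [0.472 0.027] z [0.199 0.21  0.219]
side 0.68 165 yaw -0.225 [0.402 0.042] [0.536 0.012] z [0.199 0.207 0.211]
```

View pics/crop9.png

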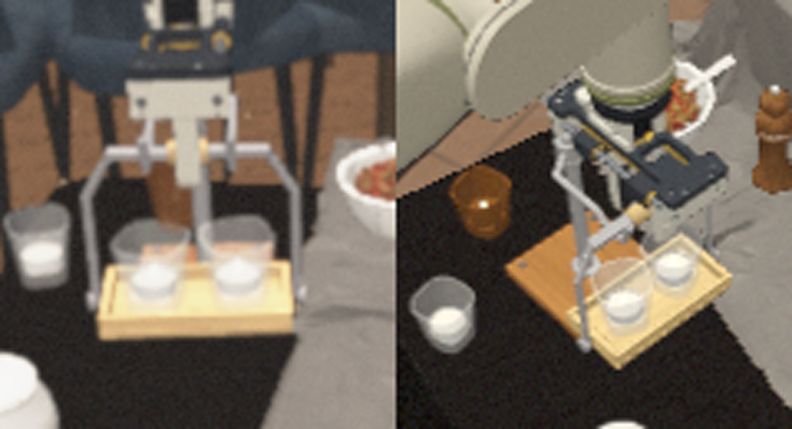

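It hangs in both dips, level, with the fingers open around the sleeve. I retreat straight up.

>>> arm_command --xyz '[[0,0,0.5],[0,0,1],[0,0,2],[0,0,3],[0,0,4],[0,0,5],[-3,-5,1],[-3,-6,0],[0,-6,0],[0,-6,0],[0,0,0],[0,0,0]]' --turn '[[0,0,0],[0,0,0],[0,0,0],[0,0,0],[0,0,0],[0,0,0],[0,0,0],[0,0,0],[0,0,0],[0,0,0],[0,0,0],[0,0,0]]'

```text
t: 19.62
tool_pos: [0.4124, -0.1915, 0.5413]
orientation: [-3.119, 0.372, -0.001]
force: [0.7, 0.8, 0.6]
opening: 0.0496
```

```bash
python3 - <<'E'
from car import *
from hang import hanger
print(np.round(robot.read_state()["force"],1))
for k in "ab":
    for n in("scene","side"): p,W=bar(n,[.470,.031],.206,"10"+k)
    for m in spotter.masks_of(p,"carrier")[:1]:
        a=W[m["pixels"]]; a=a[(a[:,2]>.04)&(a[:,2]<.085)&(np.hypot(a[:,0]-.47,a[:,1]-.03)<.11)]; print("tray",np.round(np.percentile(a,[3,50,97],axis=0),3).tolist())
hanger("scene","11"); hanger("side","11")
E
python3 -c "
import cv2,numpy as np
a=cv2.imread('pics/side11.png')[130:260,230:350];b=cv2.imread('pics/scene11.png')[120:250,200:320]
cv2.imwrite('pics/crop11.png',cv2.resize(np.hstack([a,b]),None,fx=3.3,fy=3.3,interpolation=cv2.INTER_CUBIC))"
```

```text
[0.7 0.8 0.6]
scene 0.72 184 yaw -0.228 [0.398 0.048] [0.538 0.015] z [0.2   0.21  0.218]
side 0.93 232 yaw -0.23 [0.402 0.042] [0.535 0.011] z [0.199 0.207 0.214]
tray [[0.386, -0.024, 0.057], [0.469, 0.006, 0.067], [0.551, 0.071, 0.078]]
scene 0.6 188 yaw -0.25 [0.401 0.049] [0.533 0.015] z [0.203 0.21  0.217]
side 0.84 230 yaw -0.234 [0.402 0.042] [0.535 0.011] z [0.199 0.207 0.214]
tray [[0.386, -0.023, 0.057], [0.468, 0.006, 0.067], [0.55, 0.068, 0.078]]
scene pts 348 inliers 154 delta from stop -0.045
side pts 383 inliers 132 delta from stop -0.035
```

View pics/crop11.png

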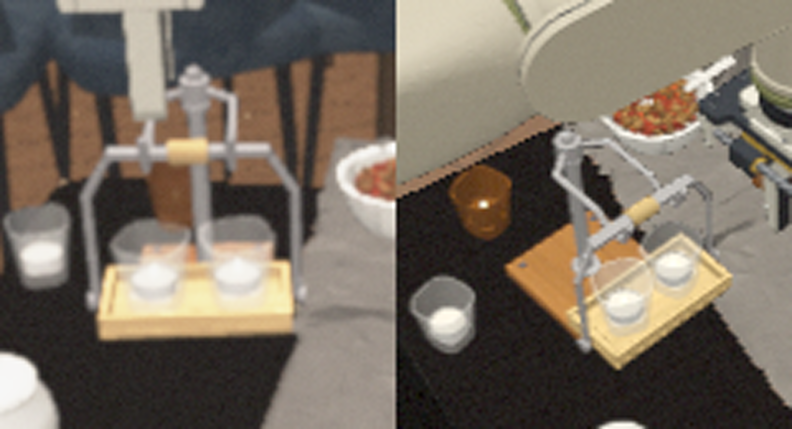

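The carrier hangs level and still in both dips, both lights are standing, and the robot is clear. I hand in.

```bash
python3 -c "
from plant import robot
print(robot.close_job())"
```

```text
the job is handed in; nothing more can be done
None
```

I pushed the hanger round to its stop, then hung the carrier in the dips of both prongs and handed the job in at about 20 s. The hand-in reports no verdict.

**Hanger:** I pushed it with closed fingers while the carrier still stood on the table. It met an 18 N reaction, far more than the hinge friction gives. The prong angle was about 0.04 rad short of the stop I had worked out from the foot's yaw, and it read the same at the last check. I put that difference down to error in the foot-yaw estimate.

**Carrier:** I lifted it by the sleeve, moved it in over the tips and lowered it gently. The bar first touched the outer slope of the dips, so I nudged it 3 mm inward before letting go.

**Last checks:**
- **Bar position:** the middle was at about (0.468, 0.03), near z 0.206, against an estimated seat of (0.470, 0.030, 0.206).
- **Carrier and lights:** the carrier looked level, and two pairs of readings just before hand-in agreed to about 5 mm, with no swing seen. Both tea lights were standing in the tray.
- **Robot:** it was clear of everything.
- **Bystanders:** I kept away from the pepper mill, cheese and jam bowl, but did not re-measure their positions at the end.

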